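# Tilt the citrus press out of the half-opening drawer and hold it over the glass

## Robot

A 6-joint arm with a two-finger parallel gripper is mounted at the origin on a cart in front of the work surface, level with it; the furniture and walls round the work are solid. World frame = base frame: x ahead of the robot, y to its left, z up, the work surface at z = 0. Lengths are in mm, angles in rad, forces in N, time in s.
With the tool pointing down it reaches from about 300 to 775 mm from the base axis. Payload 14.6 kg.
Tool frame: the origin (TCP) lies on the centre line of the jaws, within the pads' length; the fingertips stand 19 mm ahead of it and the grasp point (between the pads) is the TCP (bot.tip_reach is the distance from the TCP to the fingertips, in mm); z points along the fingers, y is the line along which they close (so a half turn about z gives the same grasp; the last joint's range is limited). The gripper opens to 85 mm and grips with 20 to 120 N. Pads are 22 mm wide; open, the fingers measure 114 mm over their backs; the gripper's body (76 mm by 85 mm) begins 54 mm behind the grasp point. The pads swing forward as they close: fully open they stand 13 mm farther back than shut.
Start: joints at [-1.22, 0.3, 1.521, -0, 1.321, -0.067], TCP at [223.155, -502.684, 250.281] pointing down, gripper open.
Joint ranges: [-3.03, 3.03], [-0.79, 2.21], [0.23, 2.52], [-1.04, 4.18], [0, 3.07], [-2.55, 2.55]. Speed limits (rad/s): [2.22, 2.22, 2.57, 3.14, 3.14, 3.14].

## Interface

Orientations are given as a unit quaternion [w, x, y, z].
In Python, from rig import bot gives the robot as it stands. Calls block until the motion is done:
- bot.move_to(position, orientation): joint-space move of the TCP to a pose.
- bot.servo_line(position, attitude=None, speed=150, until_force=None): straight line of the TCP; attitude=None keeps the orientation; speed is the mean speed in mm/s. With until_force (N) it stops when the force on the tool has changed by that much, and returns True; else False.
- bot.move_joints(angles): joint-space move.
- bot.move_gripper(opening, grip_force=None): finger opening in mm; grip_force is the grip in N (None keeps the last); returns when the fingers have stopped.
- bot.dwell(seconds).
- bot.ik(position, orientation): joint angles nearest the present ones, or None.
- bot.read_state(): the state.
- bot.read_camera(name): name is "scene" or "top" or "wrist"; returns a dict with "image" (384x512x3 uint8, blue, green, red), "depth" (384x512 float32, mm along the optical axis (not along the pixel's ray), 0 where there is no reading), "fovy" (degrees; the focal length in pixels is half the picture's height over the tangent of half this angle, whatever the lens; pixels are square), "cx", "cy" (the principal point, pixels), "eye" and "attitude" of the camera in the world; the wrist camera has in their place "mount" (4x4, takes a point from camera to tool coordinates, whose origin is the TCP and whose axes are the flange's). Camera axes: x right, y down, z forward; pixel columns grow to the right and rows downward; lengths in mm; the calibration is good to about 2 mm. A picture is of the moment at which its call begins: read the wrist's pose just before it.
A pose or a line that the arm cannot do raises bot.MotionError and nothing moves.
- bot.finish_job(): hands the job in; it is judged then, once.
The state is a dict: "clock": time; "joint_positions": joint angles; "qvel": joint speeds; "effort": joint torques, N m; "ee_pos": TCP position; "tool_rot": TCP orientation; "ft_force": force on the tool from outside, world axes, zero at the start; "moment": the same for the moment, N m; "grip_width": finger opening in mm; "grip_force": force on a finger pad.
Only numpy, scipy, OpenCV 4.12 (cv2) and the standard library are available. Lean on these libraries where they do the work, as an engineer would, in place of code of your own. Each camera call takes 0.05 s, during which the arm holds its last target. There are 200 camera calls.

## Task

The lime press lies in the drawer of the little wooden chest on the worktop. Pull the drawer out as far as it goes and bring the press out; it is longer than the drawer opens, so tip it handles-up and slide it out slantwise between the drawer front and the chest's top. Finish still holding the press, level and right way up, with its round head centred a few centimetres above the tumbler on the coaster, touching neither glass nor chest; do not knock the glass or disturb the other things on the worktop.

Things in the scene. Friction and masses are not known exactly. Their poses are not given: they have to be found in the camera images.
- chest: Small wooden one-drawer chest, fixed, 190 mm wide, 284 deep, 142 high; top board 14 mm thick (underside z = 128 mm), 4 mm overhang in front. Origin: on the worktop, middle of its front face; +x goes into the chest, +y left, z up; the drawer comes out along -x. A salt box and two spice jars (to 106 mm tall) stand on its top, over 145 mm behind the front face.
- drawer (a joint): How far the drawer is out, in m: 0 shut, 0.165 at its stop; starts 0.03 to 0.04 open, about 1.5 N of friction, stays where left. When fully out, the gap between the front's inner face and the chest's front face is 165 mm long. Inside it is 146 mm wide, 262 mm long; floor at z = 28 mm, side walls up to z = 87 mm.
- drawer_front (a point): Middle of the top edge of the drawer's front board, on its inner face: z = 112 mm, at x = -(drawer joint value) in the chest's frame. The board is 18 mm thick and 160 mm wide. Axes as the chest's.
- drawer_knob (a point): Middle of the grip of the round brass knob on the drawer front: a short cylinder 25 mm in diameter, axis along the chest's x, at z = 96 mm, 21 mm out from the front's outer face; its outer end is 32 mm out.
- press: Citrus press of yellow metal, rigid here (its halves do not open), 232 mm long, about 0.3 kg. Origin: underside, middle of its length. +y runs along it from handle end to head, x across, z up when right way up. It lies in the drawer, handles towards the drawer front, head deep inside.
- press_grip (a point): Point on the press's handles (axes as press): 55 mm from mid-length towards the handle end, which is 61 mm further, and 34 mm above the underside. The two handles lie one over the other, each 20 mm wide in x: lower one 2 to 30 mm, upper one 44 to 64 mm above the underside; fingers close on both across x. The centre of mass is about 85 mm from here towards the head.
- press_head (a point): Centre of the underside of the press's round head (axes as press): 119 mm along +y from press_grip and 34 mm below it. The head is 77 mm in diameter and 41 mm high; the press ends 52 mm beyond this point.
- tumbler: Clear cut-glass tumbler, 77 mm in diameter, 94 mm high, loose, empty, standing on a round coaster (92 mm, 8 mm thick) to the left of the chest. Origin: centre of its underside, z up.
- tumbler_mouth (a point): Centre of the tumbler's mouth, level with its rim, about 102 mm above the worktop.
- jigger: Two-ended brass spirit measure, 47 x 47 x 100 mm, standing further left; leave it. Origin: centre of its underside.
- mug: Blue and white mug, 87 mm across, 91 mm high, at the far left; leave it. Origin: centre of its underside.
- half_a: Half a lime, 54 mm across, 35 mm high, cut face down on a saucer to the left of the tumbler; leave it. Origin: centre of its underside.
- lime_saucer: The white saucer, 144 mm across, 20 mm high, under that half lime; leave it. Origin: centre of its underside.
- opener: Flat brass bottle opener, 142 x 38 x 8 mm, lying on the strip of worktop in front of the sink, on the right; leave it. Origin: centre of its underside.
There are look-alikes about, which are no part of the job. What is meant by the tumbler is not red, and is the smaller of those in its own colour.

How it is judged:
By the outcome, as a careful person would: the job done as asked, in the order asked, and still so for the second after the job is handed in, while the arm keeps its last pose, push and grip.
It also fails if it takes over 54 s, if anything falls off the work surface, if the arm or the gripper's body presses on something with over 40 N, if the wrist force passes 120 N, or if a joint passes its speed limit or range.

## Working session

There is one attempt and no reset: what is moved stays moved. The work goes in short steps, each a Python script; the robot and the scene stay as the last script left them, time stands still between calls to the robot, and variables do not carry over. Pictures are saved under pics/ and viewed, at most 10 in all, crops included, and the job is handed in when it is done.

```bash
mkdir -p pics; ls; cat > h.py <<'E'
import numpy as np, cv2
from rig import bot
from scipy.spatial.transform import Rotation as R
def q2R(q): return R.from_quat([q[1],q[2],q[3],q[0]]).as_matrix()
def R2q(M):
    x,y,z,w=R.from_matrix(M).as_quat(); return [w,x,y,z]
def cam(name):
    s=bot.read_state(); c=bot.read_camera(name)
    if name=="wrist":
        T=np.eye(4);T[:3,:3]=q2R(s["tool_rot"]);T[:3,3]=s["ee_pos"]; M=T@np.array(c["mount"])
    else:
        M=np.eye(4);a=np.array(c["attitude"]); M[:3,:3]=a if a.shape==(3,3) else q2R(a); M[:3,3]=c["eye"]
    f=192/np.tan(np.radians(c["fovy"])/2); d=c["depth"]
    v,u=np.mgrid[0:d.shape[0],0:d.shape[1]]
    P=np.stack([(u-c["cx"])/f*d,(v-c["cy"])/f*d,d],-1)@M[:3,:3].T+M[:3,3]
    P[d==0]=np.nan
    return c["image"],P,M,f,c
E
python3 - <<'E'
from h import *
ims=[]
for n in("scene","top"):
    im,P,M,f,c=cam(n); np.save(f"{n}.npy",P); cv2.imwrite(f"pics/{n}0.png",im); ims.append(im); print(n,M.round(3).tolist(),f)
s=bot.read_state();print(s)
E
```

```text
pics
scene [[0.539, -0.439, 0.719, -432.414], [-0.842, -0.262, 0.471, -551.646], [-0.018, -0.859, -0.511, 823.987], [0.0, 0.0, 0.0, 1.0]] 407.89766527942345
top [[0.009, -0.993, 0.121, 423.622], [-1.0, -0.01, -0.011, 147.71], [0.012, -0.121, -0.993, 1595.17], [0.0, 0.0, 0.0, 1.0]] 453.09889133470875
{'clock': 0.1, 'joint_positions': array([-1.21957207e+00,  3.00449331e-01,  1.52151279e+00, -2.38547142e-05,
        1.32068167e+00, -6.66026756e-02]), 'qvel': array([-2.53119066e-04, -1.01285008e-03, -1.18946419e-03, -6.47137833e-05,
       -5.54253558e-04, -1.00581504e-03]), 'effort': array([ 1.08698954e-03, -5.44367945e+01, -3.62372732e+01, -1.16869364e-04,
        2.96273844e-03, -3.88464275e-05]), 'ee_pos': array([ 223.10468034, -502.51727609,  249.76212773]), 'tool_rot': array([-5.18620164e-04,  9.78256088e-01,  2.07399977e-01, -8.59802307e-05]), 'ft_force': array([-0.39560524,  0.43491043,  0.08460904]), 'moment': array([ 0.04801233, -0.00330289, -0.01380754]), 'grip_force': 0.0, 'grip_width': 85.26277027817024}
```

View pics/scene0.png

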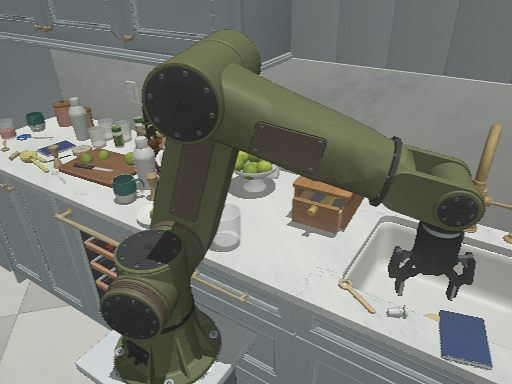

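View pics/top0.png

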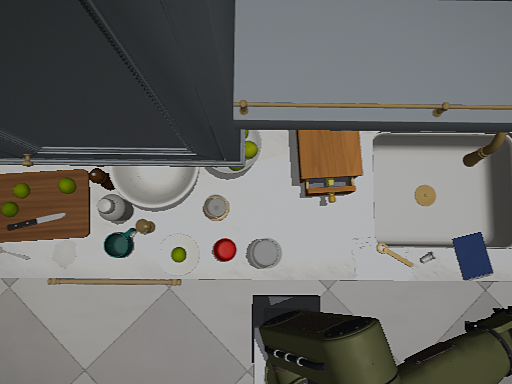

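The top view shows the chest at about (330,160) with its knob at (332,198), slightly open. The small clear tumbler on its coaster is at (216,208), with a larger clear one at (264,252), a red one at (225,250), the saucer at (179,255) and the opener at (395,255).

```bash
python3 - <<'E'
from h import *
P=np.load("top.npy"); im=cv2.imread("pics/top0.png")
np.set_printoptions(precision=0,suppress=True,linewidth=200)
for u,v in [(305,140),(330,150),(355,170),(302,184),(352,178),(331,183),(332,198),(343,188),(216,208),(206,208),(216,220),(264,252),(264,240),(225,250),(179,255),(145,227),(280,110),(400,110),(240,140),(290,200)]: print(u,v,P[v,u])
# chest top mask
z=P[...,2]; reg=np.zeros(z.shape,bool); reg[128:205,285:375]=1
m=reg&(abs(z-142)<6); pts=P[m][:,:2].astype(np.float32); r=cv2.minAreaRect(pts); print(r, cv2.boxPoints(r), m.sum(), z[m].mean())
a=cv2.resize(im[120:290,190:380],None,fx=4,fy=3.5,interpolation=cv2.INTER_CUBIC)
cv2.imwrite("pics/crop1.png",cv2.resize(im[125:275,190:380],None,fx=4,fy=4,interpolation=cv2.INTER_CUBIC))
E
```

```text
305 140 [772.  -2. 142.]
330 150 [738. -83. 145.]
355 170 [ 672. -163.  150.]
302 184 [645.  -5.   7.]
352 178 [ 655. -165.   92.]
331 183 [638. -95.  87.]
332 198 [584. -93. 114.]
343 188 [ 618. -131.  109.]
216 208 [555. 296.  27.]
206 208 [550. 325.  77.]
216 220 [514. 297.   9.]
264 252 [nan nan nan]
264 240 [446. 129.  26.]
225 250 [411. 263.  17.]
179 255 [393. 416.  41.]
145 227 [486. 532.  55.]
280 110 [656. 113. 841.]
400 110 [660. -95. 838.]
240 140 [672. 193. 552.]
290 200 [587.  38.   7.]
((730.5586547851562, -85.16556549072266), (161.49603271484375, 203.6788330078125), 3.734311103820801) [[ 643.   11.]
 [ 657. -192.]
 [ 818. -182.]
 [ 805.   22.]] 2691 142.89644653229703
```

View pics/crop1.png

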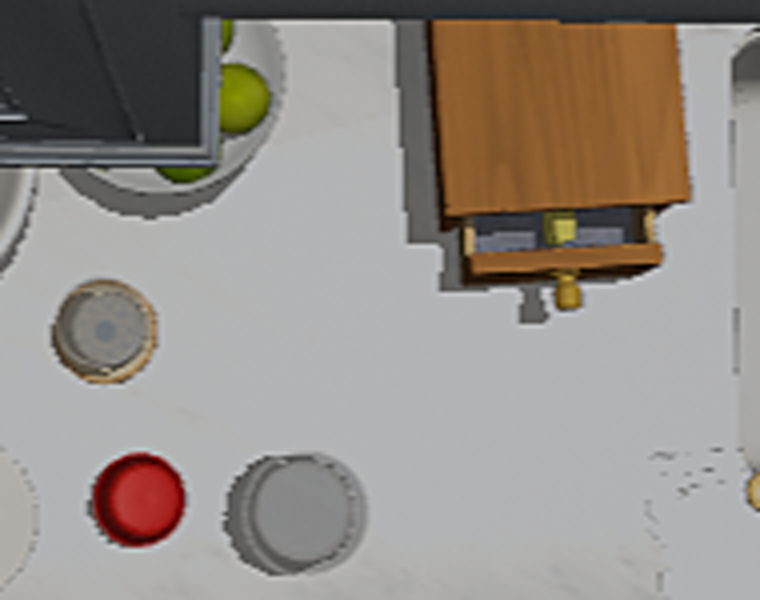

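```bash
cat >> h.py <<'E'
def pix2z(u,v,z,M,f,c):
    d=M[:3,:3]@np.array([(u-c["cx"])/f,(v-c["cy"])/f,1]); o=M[:3,3]
    return o+d*(z-o[2])/d[2]
def att(yaw,tilt=0,flip=False):
    # tool x forward (chest x at yaw), z down; tilt>0: body leans back towards -x (fingers point down and forward)
    A=np.diag([1.,-1,-1])
    if flip: A=np.diag([-1.,1,-1])
    return R2q(R.from_euler('z',yaw).as_matrix()@R.from_euler('y',-tilt).as_matrix()@A)
E
python3 - <<'E'
from h import *
np.set_printoptions(precision=1,suppress=True)
im,P,M,f,c=cam("top")
for n,u,v,z in [("FL",300,178.9,142),("FR",362.5,175.8,142),("L2",297.5,132,142),("R2",359,132,142),("knob",332,197.5,96),("coaster",216.25,207.5,6),("dfL",307,189.5,112),("dfR",355.5,186,112)]: print(n,pix2z(u,v,z,M,f,c))
z=P[:,330,2];print(z[100:140:3])
p=[530,-94,290]
for fl in(0,1):
    print(bot.ik(p,att(0.05,0,fl)))
bot.move_to(p,att(0.05)); im,P,M,f,c=cam("wrist"); np.save("w1.npy",P); cv2.imwrite("pics/w1.png",im); print(M,f,bot.read_state()["clock"])
E
```

```text
FL [642.4  14.8 142. ]
FR [ 654.8 -188.8  142. ]
L2 [798.1  22.9 142. ]
R2 [ 800.5 -179.8  142. ]
knob [587.8 -96.1  96. ]
coaster [558.3 297.    6. ]
dfL [611.8 -11.1 112. ]
dfR [ 625.1 -171.9  112. ]
[840.9 879.7 879.3 839.6 843.3 841.4 839.2 837.2 820.5 801.9 776.4 150.
 141.1 148. ]
[-0.2  0.2  1.5 -0.   1.4  1.3]
[-0.2  0.2  1.5 -0.   1.4 -1.9]
[[  0.   -0.9  -0.3 608. ]
 [ -1.   -0.   -0.  -90.3]
 [ -0.    0.3  -1.  414. ]
 [  0.    0.    0.    1. ]] 267.60713164878115 2.0583
```

View pics/w1.png

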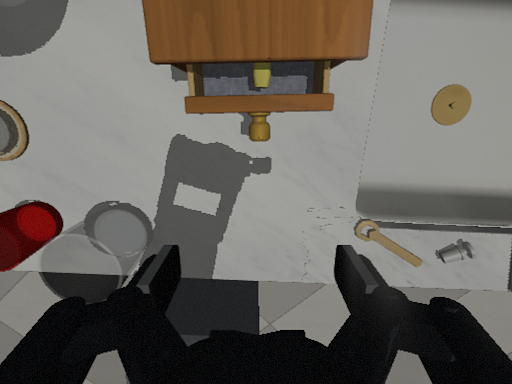

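The wrist view shows the knob at about (260,127), the drawer front's top edge running from (186,100) to (333,97), the chest's front edge from (150,63) to (367,57), and the press handle at (262,76).

```bash
python3 - <<'E'
from h import *
np.set_printoptions(precision=1,suppress=True)
im,P,M,f,c=cam("wrist")
z=P[...,2]; v,u=np.mgrid[0:384,0:512]
reg=(u>130)&(u<390)&(v<160)
# front edge of chest top: per column the lowest row with z~142
def edge(zc,tol,umin,umax,vmax=160):
    L=[]
    for uu in range(umin,umax,3):
        r=np.where(abs(z[:vmax,uu]-zc)<tol)[0]
        if len(r): L.append(P[r.max(),uu])
    L=np.array(L); k=np.polyfit(L[:,1],L[:,0],1); print(k,np.abs(np.polyval(k,L[:,1])-L[:,0]).max(),L[:,1].min(),L[:,1].max(),L[:,2].mean())
edge(142,4,152,364); edge(112,4,192,328,104)
m=reg&(abs(z-112)<4); print("df",P[m].min(0),P[m].max(0))
m=reg&(abs(z-142)<4); print("top",P[m].min(0),P[m].max(0))
m=reg&(abs(u-260)<14)&(v>110)&(v<145)&(z>85)&(z<115); print("knob",P[m].min(0),P[m].max(0),P[m].mean(0))
m=(abs(u-262)<20)&(v>63)&(v<90)&(z>80)&(z<100);print("handle",P[m].min(0),P[m].max(0),P[m].mean(0))
E
```

```text
[ -0.1 642.2] 0.7363082775613066 -184.6834786550521 8.453830645645269 139.6914908295719
[ -0.  607.3] 0.02303538190631116 -164.49231271116975 -20.62158336484694 112.36139911878996
df [ 571.4 -172.   108. ] [625.6 -12.4 115. ]
top [ 641.6 -189.8  138. ] [700.4  14.3 145.4]
knob [ 570.5 -107.5   97.6] [604.4 -79.5 113.3] [587.4 -93.8 105.9]
handle [ 630.  -103.6   81. ] [654.  -84.5  92.2] [642.  -94.   89.1]
```

```bash
python3 - <<'E'
from h import *
np.set_printoptions(precision=3,suppress=True)
yaw=0.06; q=att(yaw)
bot.move_gripper(60,40)
bot.move_to([585,-93.5,180],q)
print(bot.servo_line([585,-93.5,96],q,speed=120,until_force=15))
bot.move_gripper(0,40); s=bot.read_state(); print(s["ee_pos"],s["grip_width"],s["ft_force"])
d=np.array([np.cos(yaw),np.sin(yaw),0])
p=np.array(s["ee_pos"])
print(bot.servo_line(p-d*150,q,speed=100,until_force=20)); s=bot.read_state(); e=np.array(s["ee_pos"]); print(e,(p-e)@d,s["ft_force"],s["grip_width"],s["clock"])
E
```

```text
False
[585.4   -94.279  96.827] 23.359934063837773 [ 0.014 -4.095  2.598]
True
[ 450.905 -103.622   97.159] 134.81322775564075 [-1.581 -0.414  3.663] 23.122088638556168 5.5333
```

```bash
python3 - <<'E'
from h import *
np.set_printoptions(precision=1,suppress=True)
q=att(0.06)
bot.move_gripper(60)
bot.servo_line([451,-103,250],q,speed=250)
im,P,M,f,c=cam("wrist"); np.save("w2.npy",P); cv2.imwrite("pics/w2.png",im); print(M,f,c["cx"],c["cy"],bot.read_state()["clock"])
E
```

```text
[[  0.1  -0.9  -0.3 528.8]
 [ -1.   -0.1  -0.  -97.7]
 [ -0.    0.3  -0.9 372.5]
 [  0.    0.    0.    1. ]] 267.60713164878115 257.0469241570218 194.23304410695488 6.7917
```

View pics/w2.png

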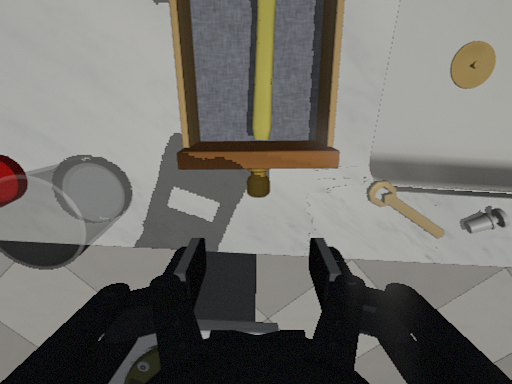

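The wrist view shows the drawer fully out. The yellow handle runs from its end at (262,137) up to (266,0) and out of view, and the drawer front's top lies at about v=150–165.

```bash
python3 - <<'E'
from h import *
np.set_printoptions(precision=3,suppress=True)
P=np.load("w2.npy"); im=cv2.imread("pics/w2.png"); z=P[...,2]; v,u=np.mgrid[0:384,0:512]
b=im.astype(int); yel=(b[...,1]-b[...,0]>50)&(abs(u-265)<25)&(v<141)
m=yel&(z>84)&(z<98); 
pts=P[m]; print(m.sum(),pts.min(0),pts.max(0))
L=[]
for r in range(0,136,6):
    k=m[r]; 
    if k.sum()>3: L.append([*P[r][k].mean(0),np.ptp(P[r][k][:,1])]); 
L=np.array(L);print(L[::3]); print(np.polyfit(L[:,0],L[:,1],1))
m=(abs(z-112)<4)&(v>135)&(v<175)&(u>170)&(u<345); p=P[m]; print("df",p.min(0),p.max(0))
for uu in (200,235,300,325):
    k=m[:,uu]; print(uu,P[:,uu][k][[0,-1]])
rows=np.where(yel[:,262])[0]; print([P[r,262] for r in range(124,141,2)])
E
```

```text
1430 [ 496.348 -111.844   84.001] [593.561 -93.514  91.607]
[[ 587.528 -102.479   84.23     9.54 ]
 [ 571.847 -102.254   84.913   12.597]
 [ 555.629 -102.458   85.984   13.837]
 [ 538.831 -101.57    87.115   16.08 ]
 [ 521.627 -102.681   88.594   16.304]
 [ 503.824 -103.316   89.563   15.558]]
[   0.004 -104.285]
df [ 464.95  -181.158  108.027] [492.946 -21.777 115.306]
200 [[483.583 -43.594 108.627]
 [466.354 -44.274 112.516]]
235 [[486.175 -78.284 111.767]
 [469.539 -78.942 112.861]]
300 [[ 490.43  -141.971  108.167]
 [ 473.029 -143.458  111.041]]
325 [[ 492.212 -166.009  110.309]
 [ 474.62  -168.192  111.471]]
[array([ 511.864, -103.303,   89.726]), array([ 509.96 , -103.409,   90.928]), array([ 507.777, -103.596,   88.267]), array([ 505.88 , -103.698,   89.703]), array([ 503.679, -103.877,   87.565]), array([ 501.815, -103.971,   89.374]), array([ 499.687, -104.125,   88.454]), array([ 497.788, -104.229,   89.818]), array([ 488.49 , -105.828,   27.922])]
```

```bash
cat > plan.py <<'E'
import numpy as np, sys
from scipy.sparse import coo_matrix
from scipy.sparse.csgraph import dijkstra
def rect(a0,a1,b0,b1,s=4):
    a=np.linspace(a0,a1,int(np.ceil((a1-a0)/s))+1); b=np.linspace(b0,b1,int(np.ceil((b1-b0)/s))+1)
    return np.array([(x,y) for x in a for y in b if x in(a0,a1) or y in(b0,b1)])
def top(a): return 29-21*(a+61)/232
pa=np.linspace(-61,171,59)
press=np.vstack([np.c_[pa,0*pa-34],np.c_[pa,top(pa)],rect(-61,-61,-32,29),rect(171,171,-34,8)])
boxes=[(-183,-165,-50,112,6),(-600,-165,-50,5,0),(-600,-183,80,109,6) if 0 else (-215,-183,83,109,6),(-165,97,-50,28,0),(97,400,-50,87,4),(-4,290,128,142,6),(140,290,142,250,10)]
def grip(alpha,cams):
    # tool coords (f: forward across, t: back along tool) -> grip coords
    G=np.vstack([rect(-14,14,-19,54),rect(-42,42,54,190),rect(*( (50,105) if cams>0 else (-105,-50)),98,150)])
    c,s=np.cos(alpha),np.sin(alpha)
    return np.c_[G[:,0]*c-G[:,1]*s, G[:,0]*s+G[:,1]*c]
def plan(alpha,cams):
    pts=np.vstack([press,grip(alpha,cams)])
    X=np.arange(-334,-85,4.);Z=np.arange(62,330,4.);T=np.radians(np.arange(0,61,2))
    cl=np.full((len(X),len(Z),len(T)),99.)
    for k,t in enumerate(T):
        c,s=np.cos(t),np.sin(t); q=np.c_[pts[:,0]*c+pts[:,1]*s,-pts[:,0]*s+pts[:,1]*c]
        for i,x in enumerate(X):
            px=(q[:,0]+x)[None]; pz=q[:,1][None]+Z[:,None]
            for x0,x1,z0,z1,m in boxes:
                dx=np.maximum(x0-px,px-x1); dz=np.maximum(z0-pz,pz-z1)
                d=np.where((dx>0)&(dz>0),np.hypot(dx,dz),np.maximum(dx,dz))-m
                cl[i,:,k]=np.minimum(cl[i,:,k],d.min(1))
    ok=cl>=-1e-6; ok[X>-98,0,0]|=False
    i0=int(np.argmin(abs(X+94))); print("start clear",cl[i0,0,0])
    idx=np.arange(cl.size).reshape(cl.shape); I=[];J=[];W=[]
    cost=1+30/(1+np.clip(cl,0,30))
    for dx in(-1,0,1):
        for dz in(-1,0,1):
            for dt in(-1,0,1):
                if (dx,dz,dt)<=(0,0,0): continue
                sl=lambda d,n:(slice(max(0,-d),n-max(0,d)),slice(max(0,d),n-max(0,-d)))
                (a,b),(c_,d_),(e,f)=sl(dx,len(X)),sl(dz,len(Z)),sl(dt,len(T))
                A=(a,c_,e);B=(b,d_,f); g=ok[A]&ok[B]; w=np.sqrt(16*dx*dx+16*dz*dz+9*dt*dt)*(cost[A]+cost[B])/2
                I.append(idx[A][g]);J.append(idx[B][g]);W.append(w[g])
    I,J,W=map(np.concatenate,(I,J,W))
    D,pr=dijkstra(coo_matrix((W,(I,J)),shape=(cl.size,)*2).tocsr(),directed=False,indices=idx[i0,0,0],return_predecessors=True)
    zb=Z[None,:,None]-171*np.sin(T)-34*np.cos(T)+0*X[:,None,None]
    D2=np.where((zb>155)&(T<0.3),D.reshape(cl.shape),np.inf); g=np.argmin(D2)
    if not np.isfinite(D2.flat[g]): print(alpha,cams,"none"); return
    path=[]
    while g>=0: path.append(g); g=pr[g]
    p=np.array([(X[i],Z[j],T[k],cl[i,j,k]) for i,j,k in zip(*np.unravel_index(path[::-1],cl.shape))])
    print(round(np.degrees(alpha)),cams,len(p),D2.min(),"minclear",p[3:,3].min(),"maxtilt",np.degrees(p[:,2].max()))
    return p
if __name__=="__main__":
    best=None
    for al in(0,10,18):
        for cs in(1,-1):
            p=plan(np.radians(al),cs)
            if p is not None: np.save(f"path_{al}_{cs}.npy",p)
    np.set_printoptions(suppress=True,precision=1)
    for al in (0,10,18):
        for cs in (1,-1):
            try: p=np.load(f"path_{al}_{cs}.npy"); print(al,cs); print(np.c_[p[:,:2],np.degrees(p[:,2]),p[:,3]][::4].tolist())
            except Exception as e: pass
E
time python3 plan.py
```

```text
start clear 0.0
0 1 50 946.1601026316603 minclear 4.463906571256258 maxtilt 36.0
start clear 0.0
0 -1 50 946.1601026316603 minclear 4.463906571256258 maxtilt 36.0
start clear 0.0
10 1 50 946.1601026316603 minclear 4.463906571256258 maxtilt 36.0
start clear 0.0
10 -1 50 946.1601026316603 minclear 4.463906571256258 maxtilt 36.0
start clear 0.0
18 1 50 946.1601026316603 minclear 4.463906571256258 maxtilt 36.0
start clear 0.0
18 -1 50 946.1601026316603 minclear 4.463906571256258 maxtilt 36.0
0 1
[[-94.0, 62.0, 0.0, 0.0], [-90.0, 78.0, 0.0, 8.0], [-86.0, 94.0, 4.0, 8.124838515367372], [-86.0, 110.0, 12.000000000000002, 6.263998867434054], [-86.0, 126.0, 20.0, 4.463906571256258], [-102.0, 138.0, 24.000000000000004, 9.387488474189723], [-118.0, 150.0, 28.0, 11.700144606409154], [-134.0, 166.0, 32.0, 18.550170546803486], [-150.0, 182.0, 36.0, 25.51088636100697], [-166.0, 194.0, 36.0, 25.814070046454155], [-182.0, 210.0, 32.0, 22.802730597054108], [-190.0, 226.0, 24.000000000000004, 27.117023493588334], [-190.0, 230.0, 16.0, 26.05792297048827]]
0 -1
[[-94.0, 62.0, 0.0, 0.0], [-90.0, 78.0, 0.0
[... 2096 characters left out ...]
190.0, 226.0, 24.000000000000004, 27.117023493588334], [-190.0, 230.0, 16.0, 26.05792297048827]]
18 -1
[[-94.0, 62.0, 0.0, 0.0], [-90.0, 78.0, 0.0, 8.0], [-86.0, 94.0, 4.0, 8.124838515367372], [-86.0, 110.0, 12.000000000000002, 6.263998867434054], [-86.0, 126.0, 20.0, 4.463906571256258], [-102.0, 138.0, 24.000000000000004, 9.387488474189723], [-118.0, 150.0, 28.0, 11.700144606409154], [-134.0, 166.0, 32.0, 18.550170546803486], [-150.0, 182.0, 36.0, 25.51088636100697], [-166.0, 194.0, 36.0, 25.814070046454155], [-182.0, 210.0, 32.0, 22.802730597054108], [-190.0, 226.0, 24.000000000000004, 27.117023493588334], [-190.0, 230.0, 16.0, 26.05792297048827]]
real	0m28.994s
user	0m28.438s
sys	0m0.200s
```

```bash
cat > go.py <<'E'
from h import *
import sys
np.set_printoptions(precision=1,suppress=True)
yaw=0.06; al=np.radians(10); O=np.array([651.5,-88.]); ex=np.array([np.cos(yaw),np.sin(yaw)])
g=np.array([558.,-102.2,62]); py=0.01
bot.move_gripper(60,90)
q=att(py,al)
bot.move_to([*g[:2],190],q)
if bot.servo_line(g,q,speed=120,until_force=12): print("touch",bot.read_state()); sys.exit()
bot.move_gripper(0,90); s=bot.read_state(); print(s["ee_pos"],s["grip_width"],s["grip_force"],s["ft_force"],s["clock"])
if not 15<s["grip_width"]<30: sys.exit()
p=np.load("path_10_1.npy"); p=np.vstack([p[2:-1:4],p[-1]])
e=np.array(s["ee_pos"])
for x,z,t,c in p:
    xy=g[:2]+ex*(x+94)
    h=bot.servo_line([*xy,z],att(py,al-t),speed=70,until_force=15); s=bot.read_state()
    print(x,z,round(np.degrees(t)),s["ft_force"],s["moment"],s["grip_width"])
    if h: print("STOP"); break
print(s["clock"])
im,P,M,f,c=cam("wrist"); cv2.imwrite("pics/w3.png",im); np.save("w3.npy",P)
E
python3 go.py
```

```text
[ 558.2 -102.2   62.5] 16.355785841322874 87.06675787718268 [-1.5  0.6  6. ] 9.2583
-90.0 70.0 0 [-0.5  1.3 -4.3] [-0.   0.5 -0. ] 16.286917038525544
-90.0 86.0 0 [-0.5 -0.9 -4.4] [-0.   0.5 -0. ] 16.34445039555798
-86.0 102.0 8 [-0.1 -0.3 -2.8] [0.  0.4 0. ] 16.00182025774158
-86.0 118.0 16 [ 0.2  0.2 -3.8] [ 0.   0.2 -0. ] 16.611822428213365
-94.0 134.0 22 [ 0.5 -0.3 -3.9] [-0.1  0.1  0.1] 16.399340576776275
-110.0 142.0 24 [ 0.6 -0.2 -3.3] [ 0.  0. -0.] 16.430159903440877
-126.0 158.0 30 [ 0.4 -0.1 -3.7] [-0.  -0.1  0.1] 16.717315927319667
-142.0 174.0 34 [ 0.6  0.5 -2.8] [-0.  -0.2 -0. ] 16.302602217950433
-158.0 190.0 36 [-0.1  0.2 -4.2] [-0.  -0.3  0.1] 16.286442379737828
-174.0 202.0 36 [ 0.1 -0.8 -4.2] [ 0.  -0.2 -0. ] 16.838457924416357
-190.0 218.0 28 [-0.  -0.8 -4.5] [ 0.  -0.1  0. ] 15.937930307129454
-190.0 230.0 20 [-0.4 -0.2 -3.7] [-0.   0.1 -0. ] 16.505854046607514
-190.0 230.0 14 [ 0.3 -1.  -2.7] [ 0.1  0.2 -0.1] 16.310118913600682
14.4
```

View pics/w3.png

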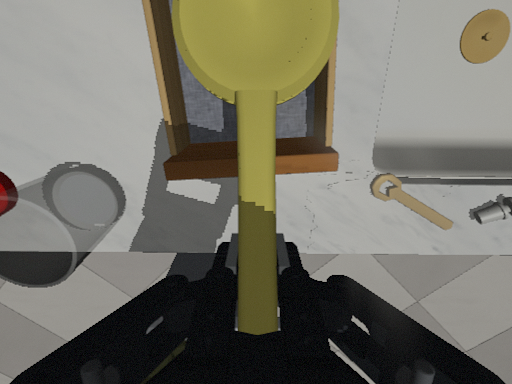

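The press is out cleanly: its head is at about (257,20), the handle runs straight down the image, and it is clear of the drawer front at v≈165. Next I level it and swing to hover over the tumbler.

```bash
python3 - <<'E'
from h import *
np.set_printoptions(precision=3,suppress=True)
al=np.radians(10); psi=0.75
s=bot.read_state(); e=np.array(s["ee_pos"])
bot.servo_line([e[0],e[1],270],att(0.01,al),speed=120)
T=np.array([558,297.]); g=T-119*np.array([np.cos(psi),np.sin(psi)])
bot.move_to([*g,250],att(psi,al)); bot.dwell(.3)
s=bot.read_state();print(s["ee_pos"],s["grip_width"],s["clock"],s["joint_positions"])
im,P,M,f,c=cam("wrist"); np.save("w4.npy",P); cv2.imwrite("pics/w4.png",im)
im2,P2,M2,f2,c2=cam("top"); np.save("t4.npy",P2)
cv2.imwrite("pics/w4.png",np.hstack([im[:,:400],cv2.resize(im2[150:290,130:345],None,fx=1.85,fy=384/140)]))
np.savez("w4m.npz",M=M,f=f,cx=c["cx"],cy=c["cy"])
E
```

```text
[471.166 215.315 250.131] 16.762825778112298 16.4667 [0.327 0.149 1.715 0.079 1.12  1.12 ]
```

View pics/w4.png

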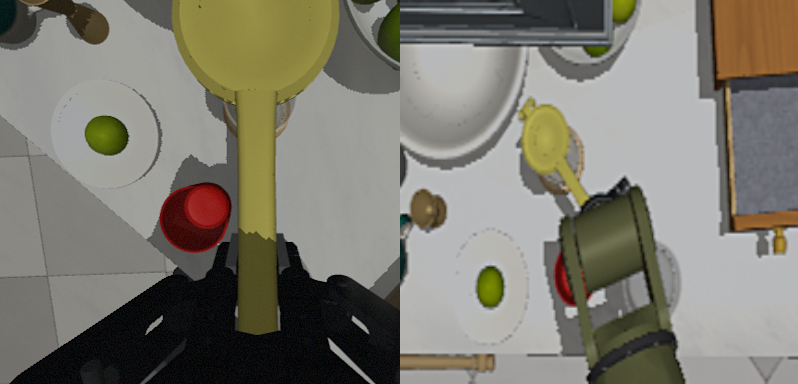

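```bash
python3 - <<'E'
from h import *
np.set_printoptions(precision=1,suppress=True)
im,P,M,f,c=cam("wrist"); s=bot.read_state(); psi=.75
d=np.array([np.cos(psi),np.sin(psi)]); n=np.array([-d[1],d[0]])
b=im.astype(int); yel=(b[...,1]-b[...,0]>50)&(b[...,2]-b[...,0]>50)&(P[...,2]>200)
Q=P[yel]-np.array(s["ee_pos"]); a=Q[:,:2]@d; l=Q[:,:2]@n; z=Q[:,2]
for lo in range(-70,180,10):
    m=(a>=lo)&(a<lo+10)
    if m.sum()>5: print(lo,m.sum(),"lat",np.percentile(l[m],[1,99]),"z",np.percentile(z[m],[2,50,98]))
# the same in drawer
P2,M2,f2=cam("top")[1:4]; im2=cam("top")[0].astype(int)
y=(im2[...,1]-im2[...,0]>50)&(im2[...,2]-im2[...,0]>50)&(P2[...,2]>215)
y[:, :195]=0; y[:,236:]=0
Q=P2[y]-np.array(s["ee_pos"]);a=Q[:,:2]@d; l=Q[:,:2]@n; print("top")
for lo in range(40,190,10):
    m=(a>=lo)&(a<lo+10)
    if m.sum()>2: print(lo,m.sum(),l[m].min(),l[m].max(),np.median(Q[m,2]))
E
```

```text
10 11 lat [-6.7 -2.3] z [19.8 20.7 21.5]
20 652 lat [-6.4  9.4] z [18.8 20.7 22.1]
30 811 lat [-6.3  9.4] z [18.  19.9 21.4]
40 824 lat [-6.2  9.3] z [16.9 19.  20.5]
50 825 lat [-6.2  9.3] z [15.2 17.4 19.2]
60 828 lat [-6.3  9.8] z [13.2 15.2 17. ]
70 822 lat [-6.4  9.9] z [10.5 13.  14.9]
80 1593 lat [-20.2  24.3] z [-3.6  5.9 11.8]
90 2690 lat [-28.2  32.5] z [1.2 5.2 7.1]
100 3225 lat [-32.6  37. ] z [-1.9  3.4  7. ]
110 3688 lat [-34.7  39. ] z [-2.8  1.3  7. ]
120 2959 lat [-34.5  38.7] z [-2.7 -0.2  6.9]
top
40 15 -5.538426037247296 6.9839659927525 20.535477013528464
50 19 -7.065483226694803 7.6776175872108094 17.331929550516463
60 20 -6.638114699258938 8.169186427939074 15.059036247366805
70 17 -6.051218552716133 8.322317688557133 13.916061019344681
80 33 -17.848482079913598 21.837553832156143 7.350021237541171
90 63 -27.76663999331682 30.630798756148018 5.346056553134588
100 79 -33.81405493346921 35.41253161998687 4.080105240362457
110 81 -35.551978457722925 37.84531218359617 2.3413308667146
120 86 -35.14776133184698 36.34948294373842 2.5478018674991176
130 75 -32.5313461381179 34.19378145251896 3.9516357802484094
140 66 -29.95601022652216 30.680840228735505 6.142651323853386
150 32 -21.196614569800595 16.658454354382286 4.804821990477592
160 24 -12.019708469282342 13.026317932321819 6.638174713156616
```

```bash
python3 - <<'E'
from h import *
np.set_printoptions(precision=1,suppress=True)
al=np.radians(10); psi=.75; d=np.array([np.cos(psi),np.sin(psi)]); n=np.array([-d[1],d[0]])
im0=cv2.imread("pics/top0.png").astype(int); M,f,c=cam("top")[2:]
m=np.zeros(im0.shape[:2],np.uint8); m[190:226,198:236]=((im0[...,2]-im0[...,0])>25)[190:226,198:236]
(u,v),r=cv2.minEnclosingCircle(np.argwhere(m)[:,::-1].astype(np.float32)); C=pix2z(u,v,6,M,f,c); print(u,v,r*3.5,m.sum(),C)
T=np.array([558.,297.])
if np.hypot(*(C[:2]-T))<8: T=(T+C[:2])/2
g=T-118.5*d-1.5*n
print(T,bot.servo_line([*g,172],att(psi,al),speed=80,until_force=12)); bot.dwell(.5)
s=bot.read_state(); print(s["ee_pos"],s["ft_force"],s["clock"])
im,P,M,f,c=cam("wrist"); im2=cam("top")[0]; im3=cam("scene")[0]
cv2.imwrite("pics/f.png",np.hstack([im[:,:400],cv2.resize(im2[150:290,130:345],None,fx=1.85,fy=384/140)]))
E
```

```text
215.85166931152344 207.59568786621094 45.460259437561035 142 [557.9 298.4   6. ]
[558.  297.7] False
[472.3 215.8 172. ] [ 0.2  0.7 -4.6] 18.3917
```

View pics/f.png

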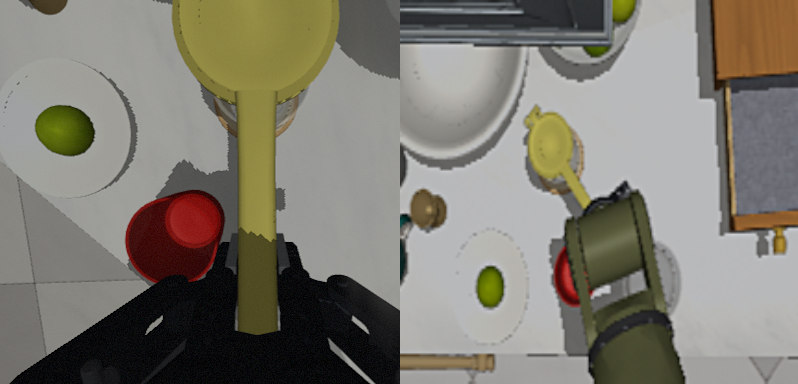

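The head sits over the coaster's centre, allowing for parallax: crop (550,147) against (558,162). The press is level, and the red tumbler, saucer and drawer are undisturbed.

```bash
python3 -c "
from rig import bot
print(bot.finish_job())"
```

```text
the job is handed in; nothing more can be done
None
```

The job is handed in: the drawer is fully out, and the press is held level and right way up, its head centred about 35 mm above the tumbler by my measurements. Nothing else was disturbed in the camera views, the clock was at about 18 s, and no verdict was returned.

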